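# Fit a toroidal transformer on its chassis stud

## Task

Fit the toroidal transformer to the amplifier chassis: thread the four loose parts over the upright brass stud in this order, green disc lowest, then the copper transformer, then the orange disc, and the steel clamp washer on top with its collar up as it lies now, each flat on the one below. Lower the transformer on to its disc, do not let it drop, and leave the multimeter, the blue parts bin and the screwdriver where they lie.

Things in the scene. Friction and masses are not known exactly. Their poses are not given: they have to be found in the camera images.
- chassis: Fixed flat aluminium chassis plate, 140 (its x) x 220 (y) mm, 15 mm thick, left or right of the centre line, the mat with the loose parts on the other side; origin at the centre of its underside on the table, z up. The stud stands at its y = -35 mm. Terminal rail, capacitors and connector, up to 25 mm high, stand along its +y edge from y = +70 mm; the rest of the face is clear.
- stud_foot (a point): Foot of the brass stud, on its axis, on the upper face of the chassis. The stud is fixed and upright, 8 mm in diameter, and rises 56 mm above this point, 4 mm above the finished stack.
- green_disc: Starts flat, upper face up, on a dark blue mat 3 mm thick, one of four in a square, neighbours 100 mm or more apart between centres. Flat green insulating disc of rigid plastic, 64 mm in diameter, 7 mm thick, with a 24 mm hole through its centre. Origin on its axis at its underside, z up. 30 g. Take it across its rim.
- transformer: Starts flat, upper face up, on a dark blue mat 3 mm thick, one of four in a square, neighbours 100 mm or more apart between centres. Copper-coloured ring-shaped transformer with dark winding stripes, 56 mm in diameter, 24 mm high, with a 22 mm hole through its centre. Origin on its axis at its underside, z up. 0.24 to 0.39 kg.
- orange_disc: Starts flat, upper face up, on a dark blue mat 3 mm thick, one of four in a square, neighbours 100 mm or more apart between centres. Flat orange insulating disc of rigid plastic, 60 mm in diameter, 7 mm thick, with a 24 mm hole through its centre. Origin on its axis at its underside, z up. 25 g. Take it across its rim.
- steel_clamp: Starts flat, upper face up, on a dark blue mat 3 mm thick, one of four in a square, neighbours 100 mm or more apart between centres. Steel clamp washer: a flange 52 mm in diameter and 4 mm thick with a raised collar 36 mm in diameter on it, 14 mm high in all, with a 20 mm hole through its centre. Origin on its axis at its underside (the flange), z up. 90 g. Take it by the collar.
- multimeter: Bystander: loose yellow and black hand multimeter lying on the table beyond the work, 150 mm (its x) by 75 mm by 36 mm high; origin at the centre of its underside.
- parts_bin: Bystander: loose open blue plastic bin with four compartments, 100 mm (its x) by 140 mm by 45 mm high, beyond the work; origin at the centre of its underside.
- screwdriver: Bystander: loose screwdriver with a red handle lying along x on the table between the chassis and the mat, less than 35 mm high; origin at its underside.
Things that resemble listed ones, but are neither listed nor needed, are in the scene too. Of the things that look like the orange_disc, the smallest one is meant.

How it is judged:
By the outcome, as a careful person would: the job done as asked, in the order asked, and still so for the second after the job is handed in, with the robot touching nothing.
It also fails if it takes over 120 s, if anything falls off the work surface, if the arm or the gripper's body presses on something with over 40 N, if the wrist force passes 120 N, or if a joint passes its speed limit or range.

## Robot

A 7-joint arm with a two-finger parallel gripper is mounted at the origin on the work surface. World frame = base frame: x ahead of the robot, y to its left, z up, the work surface at z = 0. Lengths are in m, angles in rad, forces in N, time in s.
With the tool pointing down it reaches from about 0.4 to 0.875 m from the base axis. Payload 4.4 kg.
Tool frame: the origin (TCP) lies midway between the tips of the shut fingers; the grasp point (between the pads) lies 19 mm behind it; z points along the fingers, y is the line along which they close (so a half turn about z gives the same grasp; the last joint's range is limited). The gripper opens to 85 mm and grips with 20 to 120 N. Pads are 22 mm wide; open, the fingers measure 114 mm over their backs; the gripper's body (76 mm by 85 mm) begins 54 mm behind the grasp point. The pads swing forward as they close: fully open they stand 13 mm farther back than shut.
Start: joints at [-1.256, 0.628, 0.038, 1.517, -0.027, 0.996, -0.02], TCP at [0.242, 0.603, 0.231] pointing down, gripper open.
Joint ranges: [-3.06, 3.06], [-0.37, 2.12], [-1.25, 1.32], [0.18, 2.47], [-1.1, 4.24], [0.23, 1.98], [-2.94, 2.94]. Speed limits (rad/s): [2.57, 2.57, 3.14, 3.14, 3.14, 3.14, 3.14].

## Interface

Orientations are given as a unit quaternion [x, y, z, w].
In Python, from workcell import status, capture, camera_model, robot gives the robot as it stands. The module is installed in compiled form; this text tells all that it offers.
- The arm moves only by the tool drive_tool, never from a script. Its argument "moves" is a list of rows, each a list of 5 numbers: the shift along the tool's x, y, z in cm, then the turn about the tool's z in rad, then the opening, from 0 (shut) to 1 (fully open). A call has 1 to 5 rows; each row shifts and turns the commanded pose from where the row before left it, along the tool's axes as they then stand; what a row does not reach is not made up. A row lasts 1/8 s, in which the tool goes at most 62.5 mm and 10.7 degrees, less where a joint would pass 70% of its speed; a pose out of reach is approached as far as the arm can. A call is refused whole if a number of a shift passes 6.25 or a number of a turn 0.188, either way. A call with a gripper value outside its range is refused whole. The fingers move at their own pace and stop on an object; "force" is the grip in N (left out, the last holds). Time passes only in rows, so rows that do not move let the fingers close. It gives the time, the measured TCP pose, the force, the opening and the grip force at its end, in the units of the state.
- status.sense(): the state, without advancing time (a new reading comes with each control period).
- capture(name): name is "side" or "top" or "wrist"; returns (picture, depth): 384x512x3 uint8, red, green, blue; 384x512 float32, m along the optical axis (not along the pixel's ray), 0 where there is no reading.
- camera_model(name): a dict with "mtx" (3x3 intrinsics, pixels), "R" (3x3) and "t" (3): a world point X has camera coordinates R X + t. Camera axes: x right, y down, z forward; pixel columns grow to the right and rows downward; lengths in m; the calibration is good to about 2 mm. A picture is of the moment at which its call begins: read the wrist's pose just before it. camera_model takes no time and is no camera call; for the wrist camera it gives the pose at the moment of the call.
- robot.sign_off(): hands the job in; it is judged then, once.
The state is a dict: "time": time; "joint_positions": joint angles; "dq": joint speeds; "tau": joint torques, N m; "ee_pos": TCP position; "orientation": TCP orientation; "wrist_force": force on the tool from outside, world axes, zero at the start; "moment": the same for the moment, N m; "grip_width": finger opening in m; "grip_force": force on a finger pad.
Only numpy, scipy, OpenCV 4.12 (cv2) and the standard library are available. Lean on these libraries where they do the work, as an engineer would, in place of code of your own. Each camera call takes 0.05 s, during which the arm holds its last target. There are 200 camera calls.

## Working session

There is one attempt and no reset: what is moved stays moved. The work goes in short steps, Python scripts to look and compute and a tool call to move; the robot and the scene stay as the last step left them, time stands still between calls to the robot, and variables do not carry over. Pictures are saved under pics/ and viewed, at most 14 in all, crops included, and the job is handed in when it is done.

Besides the shell and the picture viewer there is one more tool, called after "Call:" by a JSON object that holds its "op" and its "data". drive_tool: Moves the arm, as the interface text tells. Its arguments: {"type":"object","properties":{"moves":{"type":"array","items":{"type":"array","items":{"type":"number"}}},"force":{"type":"number"}},"required":["moves"]}

```bash
mkdir -p pics; python3 - <<'E'
from workcell import status,capture,camera_model
import cv2,numpy as np
s=status.sense();print({k:np.round(v,3).tolist() for k,v in s.items()})
for n in("top","side"):
    p,d=capture(n);m=camera_model(n);np.savez(f"{n}0.npz",p=p,d=d,**m)
    cv2.imwrite(f"pics/{n}0.png",cv2.resize(p[...,::-1],(800,600)))
    print(n,np.round(m["mtx"],1).tolist(),np.round(-m["R"].T@m["t"],3))
E
```

```text
{'time': 0.0, 'joint_positions': [-1.256, 0.629, 0.038, 1.518, -0.027, 0.996, -0.02], 'dq': [0.0, 0.001, -0.0, 0.002, -0.0, -0.001, -0.002], 'tau': [0.0, -56.341, 1.226, -19.345, 0.011, 0.011, -0.0], 'ee_pos': [0.241, 0.603, 0.23], 'orientation': [0.189, 0.982, -0.001, -0.0], 'wrist_force': [0.059, 0.173, 0.33], 'moment': [0.01, -0.046, -0.018], 'grip_force': 0.0, 'grip_width': 0.086}
top [[433.3, 0.0, 257.8], [0.0, 433.3, 190.0], [0.0, 0.0, 1.0]] [3.190e-01 1.000e-03 1.072e+00]
side [[442.3, 0.0, 257.7], [0.0, 442.3, 190.3], [0.0, 0.0, 1.0]] [ 0.504 -0.836  0.686]
```

View pics/top0.png

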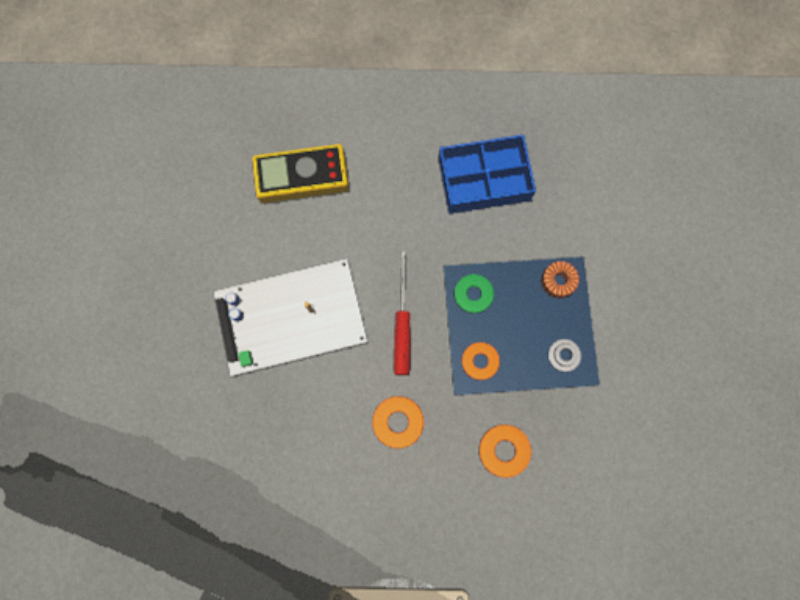

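View pics/side0.png

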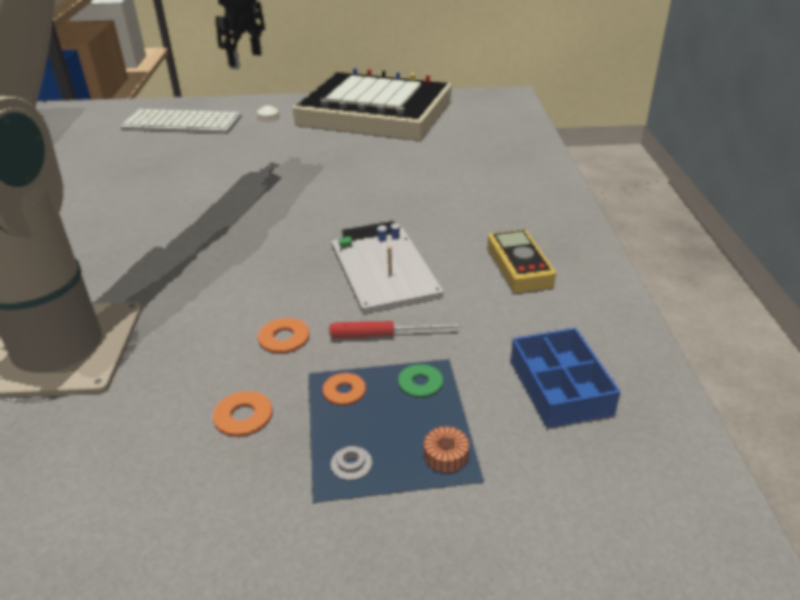

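Top view (800x600 pixels):
- **On the mat:** green disc (474,293), transformer (561,279), steel clamp (565,355).
- **Stud:** (310,308) on the chassis at left.
- **Screwdriver:** along x at column 402.
- **Orange candidates:** (480,361) on the mat is clearly the smallest. (398,422) and (505,450) lie on the table and are larger.

The side view agrees with this. Next I measure all of them.

```bash
cat > h.py <<'E'
import cv2,numpy as np
from workcell import status,capture,camera_model
def ray(m,px):
    d=m["R"].T@(np.linalg.inv(m["mtx"])@np.array([px[0],px[1],1.]));return -m["R"].T@m["t"],d
def onz(m,px,z):
    c,d=ray(m,px);return c+d*(z-c[2])/d[2]
def blobs(p,lo,hi,amin=60):
    h=cv2.cvtColor(p,cv2.COLOR_RGB2HSV);k=cv2.inRange(h,np.array(lo),np.array(hi))
    cs,_=cv2.findContours(k,cv2.RETR_EXTERNAL,cv2.CHAIN_APPROX_NONE)
    return [c for c in cs if cv2.contourArea(c)>amin]
def circ(m,c,z):
    w=np.array([onz(m,q[0],z)[:2] for q in c],np.float32)
    (x,y),(a,b),_=cv2.fitEllipse(w.reshape(-1,1,2));return x,y,a,b
E
python3 - <<'E'
from h import *
for n in("top","side"):
    f=np.load(n+"0.npz");p=f["p"];m={k:f[k] for k in("mtx","R","t")}
    for nm,lo,hi,z in(("green",(45,120,60),(80,255,255),.01),("orange",(8,170,120),(20,255,255),.01),("copper",(0,90,60),(20,220,255),.027),("clamp",(0,0,130),(180,60,255),.007)):
        for c in blobs(p,lo,hi):
            (u,v),_=cv2.minEnclosingCircle(c)
            if n=="side" and v<190: continue
            print(n,nm,round(u*800/512),round(v*800/512),np.round(np.multiply(circ(m,c,z),1000),1))
    d=f["d"];
    if n=="top":
        for u,v in((198,190),(200,200),(180,200),(190,185),(303,188),(359,179),(307,231),(361,227),(330,210)):print((u,v),np.round(1000*onz(m,(u,v),.015),0),"depth z",round(1000*(onz(m,(u,v),0)*0+ray(m,(u,v))[0]+ray(m,(u,v))[1]*d[v,u])[2],1))
top=cv2.imread("pics/top0.png")
a=np.load("top0.npz")["p"];b=np.load("side0.npz")["p"]
o=np.hstack([cv2.resize(a[175:225,175:220,::-1],None,fx=8,fy=8,interpolation=0),cv2.resize(b[145:195,215:260,::-1],None,fx=8,fy=8,interpolation=0)])
cv2.imwrite("pics/stud.png",o)
cv2.imwrite("pics/mat.png",cv2.resize(a[155:310,230:390,::-1],None,fx=3.8,fy=3.8))
E
```

```text
top green 473 293 [ 549.3 -110.6   61.3   61.9]
top orange 504 450 [ 303.7 -157.8   75.2   75.8]
top orange 398 422 [343.7   6.6  74.8  75.6]
top orange 480 361 [ 440.4 -120.9   54.8   55.7]
top copper 505 450 [ 303.7 -155.6   76.7   77.2]
top copper 398 422 [343.1   7.   76.6  76.8]
top copper 480 360 [ 438.9 -118.8   56.7   57.8]
top copper 402 342 [460.6   2.8  25.6 120.4]
top copper 560 279 [ 571.6 -246.1   54.2   58.2]
top clamp 99 544 [128.8 502.  115.9 358.4]
top clamp 399 299 [ 637.2  -49.4 1061.  1555.2]
(198, 190) [536. 151.  15.] depth z 16.2
(200, 200) [511. 145.  15.] depth z 13.2
(180, 200) [510. 195.  15.] depth z 16.1
(190, 185) [548. 172.  15.] depth z 14.2
(303, 188) [ 546. -110.   15.] depth z 1.9
(359, 179) [ 572. -251.   15.] depth z 4.3
(307, 231) [ 439. -120.   15.] depth z 5.0
(361, 227) [ 452. -252.   15.] depth z 4.5
(330, 210) [ 492. -177.   15.] depth z 0.9
side green 420 384 [ 551.8 -123.    33.    48. ]
side copper 445 448 [ 573.7 -257.7   54.7   71.6]
side copper 241 412 [ 311.2 -179.9   76.4   80.6]
side copper 343 387 [ 444.5 -142.5   57.9   60.1]
side copper 361 327 [465.7 -15.   38.6 124.3]
side copper 283 334 [350.7 -19.9  76.1  82.1]
side clamp 20 384 [-31.7 -85.4  26.6  77.5]
side clamp 96 349 [ 77.2 -37.7  57.9 199.9]
side clamp 399 380 [ 475.1  330.7 1328.  1795. ]
```

View pics/stud.png

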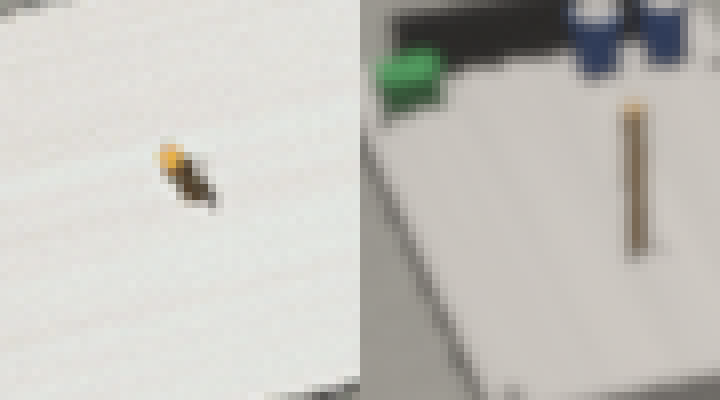

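View pics/mat.png

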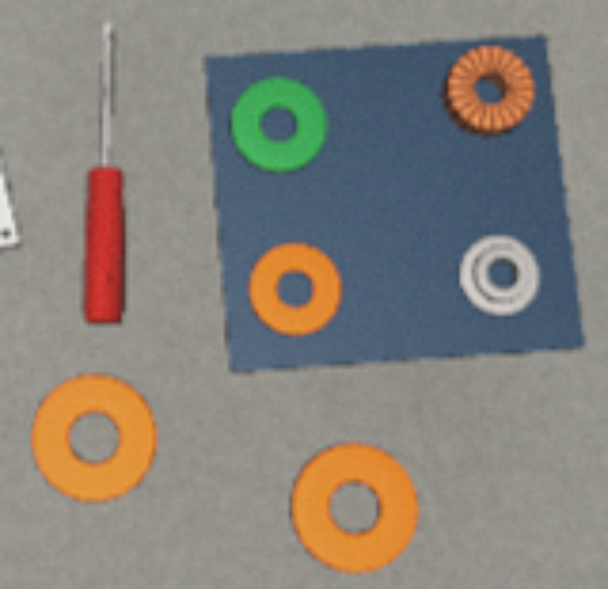

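The crop confirms it: the small orange disc is on the mat, at crop pixel (295,288). The two on the table, at (94,437) and (354,507), measure about 76 mm, against 56 to 60 mm for this one. The stud tip and foot are clear in both views, so I triangulate them.

```bash
python3 - <<'E'
from h import *
M={};P={}
for n in("top","side"):
    f=np.load(n+"0.npz");P[n]=f["p"];M[n]={k:f[k] for k in("mtx","R","t")}
print("tip",onz(M["top"],(195.9,194.1),.071),onz(M["side"],(248.75,157.5),.071),"foot side",onz(M["side"],(249,175.75),.015))
for n in("top","side"):
    for nm,lo,hi,z in(("green",(45,100,40),(80,255,255),.0075),("orange",(5,150,80),(20,255,255),.0075),("copper",(0,90,60),(20,220,255),.015)):
        for c in blobs(P[n],lo,hi):
            x,y,a,b=circ(M[n],c,z)
            if b<.075 and .4<x<.6:print(n,nm,np.round([x*1e3,y*1e3,a*1e3,b*1e3],1))
# clamp: not-blue inside mat area
for n,(u0,v0,u1,v1) in(("top",(345,210,380,245)),("side",(203,275,245,315))):
    h=cv2.cvtColor(P[n],cv2.COLOR_RGB2HSV);k=np.zeros(h.shape[:2],np.uint8)
    k[v0:v1,u0:u1]=((h[v0:v1,u0:u1,1]<80)*255)
    c=max(cv2.findContours(k,cv2.RETR_EXTERNAL,cv2.CHAIN_APPROX_NONE)[0],key=cv2.contourArea)
    print(n,"clamp",np.round(np.multiply(circ(M[n],c,.007),1000),1))
E
```

```text
tip [0.51432399 0.14784238 0.071     ] [0.51701711 0.14762513 0.071     ] foot side [0.5160116  0.14499697 0.015     ]
top green [ 549.8 -110.7   61.7   63. ]
top orange [ 441.1 -121.2   56.3   57. ]
top orange [ 576.2 -251.4   53.1   54.6]
top copper [ 440.2 -120.2   57.3   58.5]
top copper [ 574.5 -248.9   54.8   58.9]
side green [ 551.4 -111.6   61.9   64.4]
side orange [ 442.9 -122.5   54.8   56. ]
side copper [ 574.9 -247.2   55.7   72.9]
side copper [ 443.4 -129.9   58.9   61.2]
top clamp [ 453.  -254.3   51.7   51.8]
side clamp [ 454.6 -255.9   56.5   60.3]
```

Call:
{"op": "drive_tool", "data": {"moves": [[0, 0, 0, -0.13, 1], [0, 0, 0, -0.13, 1], [0, 0, 0, -0.125, 1], [-2.3, -5.5, 0, 0, 1], [-2.3, -5.5, 0, 0, 1]]}}

```text
time: 0.72
ee_pos: [0.2882, 0.4922, 0.2306]
orientation: [-0.003, 1.0, -0.0, -0.0]
wrist_force: [1.4, -0.0, 0.9]
grip_width: 0.0852
grip_force: 0.0
```

Call:
{"op": "drive_tool", "data": {"moves": [[-2.6, -5.5, 0, 0, 1], [-2.6, -5.5, 0, 0, 1], [-2.6, -5.5, 0, 0, 1], [-2.6, -5.5, 0, 0, 1], [-2.6, -5.5, 0, 0, 1]]}}

```text
time: 1.35
ee_pos: [0.4197, 0.2173, 0.2312]
orientation: [-0.002, 1.0, -0.0, 0.0]
wrist_force: [1.2, 0.3, -0.0]
grip_width: 0.0856
grip_force: 0.0
```

Call:
{"op": "drive_tool", "data": {"moves": [[-2.6, -5.5, 0, 0, 1], [-2.6, -5.5, 0, 0, 1], [-2.6, -5.5, 0, 0, 1], [-2.6, -5.5, 0, 0, 1], [-2.6, -5.5, 0, 0, 1]]}}

```text
time: 1.98
ee_pos: [0.5508, -0.057, 0.2311]
orientation: [-0.002, 1.0, 0.0, -0.0]
wrist_force: [1.9, -0.3, 1.0]
grip_width: 0.0852
grip_force: 0.0
```

Call:
{"op": "drive_tool", "data": {"moves": [[0, -5.5, 0, 0, 1], [0, 0, 2, 0, 1], [0, 0, 0, 0, 1]]}}

```text
time: 2.35
ee_pos: [0.5491, -0.1104, 0.2098]
orientation: [-0.002, 1.0, 0.0, -0.002]
wrist_force: [-0.9, 0.7, -0.1]
grip_width: 0.0857
grip_force: 0.0
```

```bash
python3 - <<'E'
from h import *
print(np.round(status.sense()["joint_positions"],2),status.sense()["ee_pos"])
m=camera_model("wrist");p,d=capture("wrist");np.savez("w0.npz",p=p,d=d,**m)
cv2.imwrite("pics/w0.png",p[...,::-1])
for nm,lo,hi,z in(("green",(45,100,40),(80,255,255),.0095),("orange",(5,150,80),(20,255,255),.0095),("copper",(0,90,60),(20,220,255),.027)):
    for c in blobs(p,lo,hi,200):print(nm,cv2.boundingRect(c),np.round(np.multiply(circ(m,c,z),1000),1))
E
```

```text
[ 0.15  0.53 -0.    1.79  0.    0.83  1.72] [ 0.54907574 -0.11042955  0.20976066]
green (225, 140, 54, 53) [ 551.2 -111.9   62.5   62.9]
orange (110, 164, 52, 48) [ 576.  -250.9   52.2   58. ]
orange (215, 39, 55, 59) [ 443.4 -121.9   57.7   57.8]
orange (342, 0, 49, 10) [381.7   4.    8.5  51. ]
copper (109, 163, 54, 50) [ 572.4 -245.1   54.8   63. ]
copper (341, 42, 32, 100) [466.8  -2.7  27.1 121.6]
copper (215, 39, 55, 60) [ 445.  -121.4   55.8   56. ]
copper (341, 0, 51, 11) [386.6  -2.3   8.9  49.6]
```

View pics/w0.png

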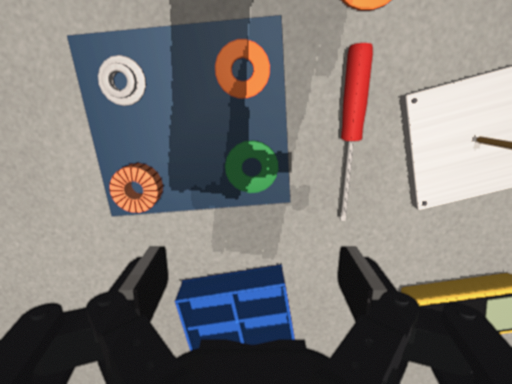

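Wrist view: green disc (251,166), transformer (135,188), orange (242,68), clamp (122,80), stud foot (475,139). The positions agree with the top view to about 2 mm, so I descend on the green disc.

Call:
{"op": "drive_tool", "data": {"moves": [[-0.2, -0.1, 5, 0, 0.9], [0, 0, 5, 0, 0.9], [0, 0, 5, 0, 0.9], [0, 0, 4, 0, 0.9], [0, 0, 0, 0, 0.9]], "force": 25}}

```text
time: 3.02
ee_pos: [0.5508, -0.1095, 0.0194]
orientation: [-0.003, 1.0, 0.001, -0.003]
wrist_force: [0.0, 0.2, 0.5]
grip_width: 0.0766
grip_force: 0.0
```

```bash
python3 - <<'E'
from h import *
f=np.load("w0.npz");m={k:f[k] for k in("mtx","R","t")}
print("stud foot",onz(m,(474.5,139.5),.015))
h=cv2.cvtColor(f["p"],cv2.COLOR_RGB2HSV);k=np.zeros((384,512),np.uint8)
k[50:110,90:155]=(h[50:110,90:155,1]<80)*255
c=max(cv2.findContours(k,cv2.RETR_EXTERNAL,cv2.CHAIN_APPROX_NONE)[0],key=cv2.contourArea)
print("clamp",circ(m,c,.007))
m=camera_model("wrist");p,d=capture("wrist");cv2.imwrite("pics/w1.png",p[...,::-1])
print("tcp px",m["mtx"]@(m["R"]@np.array(status.sense()["ee_pos"])+m["t"]))
E
```

```text
stud foot [0.51732704 0.14201292 0.015     ]
clamp (0.4552592635154724, -0.2543220520019531, 0.05279705300927162, 0.053087018430233)
tcp px [39.64448834 39.53033146  0.15727258]
```

View pics/w1.png

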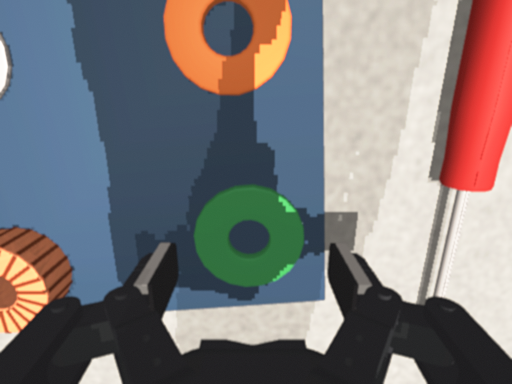

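The disc at (249,236) is centred between the fingers at column 252. I go down and close.

Call:
{"op": "drive_tool", "data": {"moves": [[0, 0, 1.0, 0, 0.9], [0, 0, 1.0, 0, 0.9], [0, 0, 0, 0, 0.9]]}}

```text
time: 3.45
ee_pos: [0.5524, -0.1112, 0.0013]
orientation: [-0.002, 1.0, 0.0, -0.0]
wrist_force: [-0.6, -0.6, 0.5]
grip_width: 0.0768
grip_force: 0.0
```

Call:
{"op": "drive_tool", "data": {"moves": [[0, 0, 0, 0, 0.6], [0, 0, 0, 0, 0.6], [0, 0, 0, 0, 0.6], [0, 0, 0, 0, 0.6]], "force": 25}}

```text
time: 3.95
ee_pos: [0.5527, -0.1114, 0.0022]
orientation: [-0.002, 1.0, -0.0, 0.0]
wrist_force: [-1.3, 0.8, 6.5]
grip_width: 0.0612
grip_force: 26.2
```

Call:
{"op": "drive_tool", "data": {"moves": [[0, 0, -1, 0, 0.6], [0, 0, -4, 0, 0.6], [0, 0, -5, 0, 0.6], [0, 0, 0, 0, 0.6]]}}

```text
time: 4.45
ee_pos: [0.5557, -0.1118, 0.1055]
orientation: [-0.002, 1.0, -0.001, 0.004]
wrist_force: [-0.2, 0.1, -0.9]
grip_width: 0.0609
grip_force: 27.5
```

```bash
python3 - <<'E'
from h import *
print(status.sense()["ee_pos"])
p,d=capture("wrist");cv2.imwrite("pics/w2.png",p[...,::-1])
E
```

```text
[ 0.55565763 -0.11183642  0.10551357]
```

View pics/w2.png

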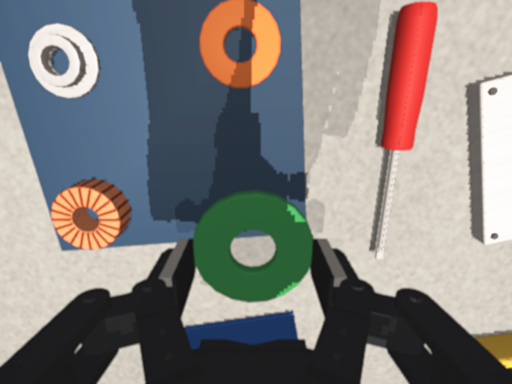

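The disc is held flat at (253,246). I carry it over the stud and look down through its hole.

Call:
{"op": "drive_tool", "data": {"moves": [[0.76, 5.16, 0, 0, 0.6], [0.76, 5.16, 0, 0, 0.6], [0.76, 5.16, 0, 0, 0.6], [0.76, 5.16, 0, 0, 0.6], [0.76, 5.16, 0, 0, 0.6]]}}

```text
time: 5.12
ee_pos: [0.5122, 0.1479, 0.1002]
orientation: [-0.002, 1.0, -0.0, -0.001]
wrist_force: [0.0, 0.2, -0.5]
grip_width: 0.0609
grip_force: 27.5
```

Call:
{"op": "drive_tool", "data": {"moves": [[0, 0, 0, 0, 0.6], [0, 0, 0, 0, 0.6]]}}

```text
time: 5.38
ee_pos: [0.5127, 0.1459, 0.1004]
orientation: [-0.002, 1.0, -0.001, -0.001]
wrist_force: [0.8, -0.2, -0.3]
grip_width: 0.0608
grip_force: 27.5
```

```bash
python3 - <<'E'
from h import *
e=status.sense()["ee_pos"];print(e)
m=camera_model("wrist");p,d=capture("wrist");cv2.imwrite("pics/w3.png",p[...,::-1])
for c in blobs(p,(45,100,20),(85,255,255),2000):print(cv2.boundingRect(c),np.round(np.multiply(circ(m,c,e[2]+.0085),1000),1))
E
```

```text
[0.51274039 0.14593315 0.10041815]
(192, 191, 122, 110) [509.6 145.6  60.7  61.3]
```

View pics/w3.png

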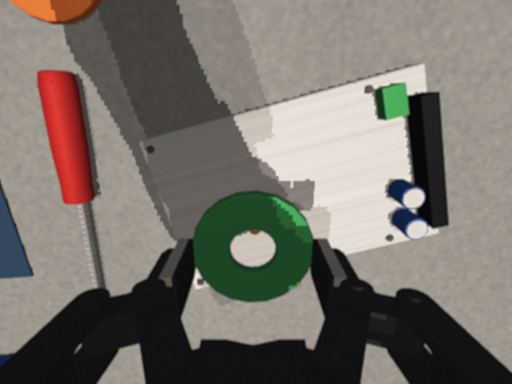

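Through the hole, whose centre is at (253,249), the stud tip shows at about (256,231), near its edge. I work out where it stands.

```bash
python3 - <<'E'
from h import *
m=camera_model("wrist");p,d=capture("wrist")
for px in((256,232),(253,249)):print(px,onz(m,px,.071)*1000,onz(m,px,.1019)*1000)
f=cv2.cvtColor(p,cv2.COLOR_RGB2HSV)[224:250,244:268]
k=((f[...,0]>8)&(f[...,0]<28)&(f[...,1]>90)).astype(np.uint8);ys,xs=np.nonzero(k);print(len(xs),xs.min()+244,xs.max()+244,ys.min()+224,ys.max()+224)
cv2.imwrite("pics/hole.png",cv2.resize(p[220:275,220:290,::-1],None,fx=8,fy=8,interpolation=0))
print(np.array(-m["R"].T@m["t"]),status.sense()["ee_pos"])
E
```

```text
(256, 232) [518.50958471 146.89777027  71.        ] [503.64642579 146.47082124 101.9       ]
(253, 249) [530.69933166 145.01781525  71.        ] [513.63864386 144.92977855 101.9       ]
19 252 259 230 232
[0.43606328 0.14452947 0.24240306] [0.51337933 0.1446557  0.10079118]
```

View pics/hole.png

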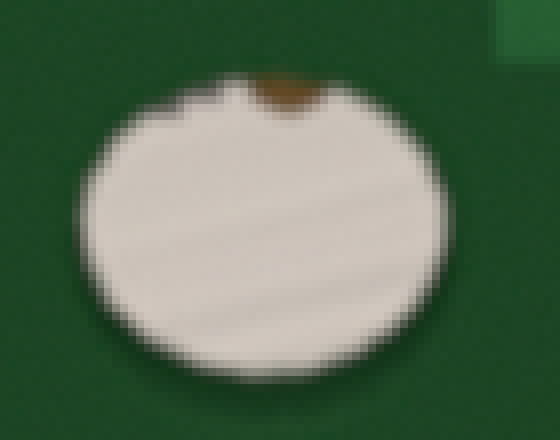

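Call:
{"op": "drive_tool", "data": {"moves": [[-0.45, 0.1, 0, 0, 0.6], [0, 0, 2, 0, 0.6], [0, 0, 2, 0, 0.6], [0, 0, 2, 0, 0.6], [0, 0, 0, 0, 0.6]]}}

```text
time: 6.1
ee_pos: [0.5174, 0.1464, 0.0402]
orientation: [-0.001, 1.0, -0.0, -0.001]
wrist_force: [0.1, 0.1, 0.4]
grip_width: 0.0609
grip_force: 27.5
```

Call:
{"op": "drive_tool", "data": {"moves": [[0, 0, 1, 0, 0.6], [0, 0, 0.8, 0, 0.6], [0, 0, 0.4, 0, 0.6], [0, 0, 0.3, 0, 0.6], [0, 0, 0, 0, 0.6]]}}

```text
time: 6.72
ee_pos: [0.5179, 0.1476, 0.0162]
orientation: [-0.002, 1.0, -0.0, -0.0]
wrist_force: [-0.7, 0.6, -0.1]
grip_width: 0.0611
grip_force: 27.5
```

Call:
{"op": "drive_tool", "data": {"moves": [[0, 0, 0.15, 0, 0.6], [0, 0, 0, 0, 0.6]]}}

```text
time: 6.98
ee_pos: [0.518, 0.1476, 0.0149]
orientation: [-0.002, 1.0, 0.0, 0.0]
wrist_force: [0.6, -0.2, 0.4]
grip_width: 0.0609
grip_force: 27.5
```

Call:
{"op": "drive_tool", "data": {"moves": [[0, 0, 0.1, 0, 0.6], [0, 0, 0, 0, 0.6]]}}

```text
time: 7.22
ee_pos: [0.5181, 0.1477, 0.0142]
orientation: [-0.002, 1.0, 0.0, 0.0]
wrist_force: [-0.3, -0.3, 3.5]
grip_width: 0.0611
grip_force: 28.1
```

Contact at 3.5 N, so I release and rise.

Call:
{"op": "drive_tool", "data": {"moves": [[0, 0, 0, 0, 0.8], [0, 0, 0, 0, 0.9], [0, 0, 0, 0, 0.9], [0, 0, -5, 0, 0.9], [0, 0, -6, 0, 0.9]]}}

```text
time: 7.85
ee_pos: [0.5169, 0.1473, 0.1238]
orientation: [-0.002, 1.0, -0.001, -0.002]
wrist_force: [1.3, -0.6, 0.2]
grip_width: 0.0769
grip_force: 0.0
```

Call:
{"op": "drive_tool", "data": {"moves": [[0, 0, -6, 0, 0.9], [-0.2, -6, 0, 0, 0.9], [-0.2, -6, 0, 0, 0.9]]}}

```text
time: 8.22
ee_pos: [0.523, 0.0271, 0.1849]
orientation: [-0.003, 1.0, 0.0, 0.001]
wrist_force: [1.0, -0.1, -0.3]
grip_width: 0.077
grip_force: 0.0
```

```bash
python3 - <<'E'
from h import *
for n in("top","side","wrist"):
    m=camera_model(n);p,d=capture(n)
    for c in blobs(p,(45,100,20),(85,255,255),150):print(n,cv2.boundingRect(c),np.round(np.multiply(circ(m,c,.0195 if n!="wrist" else .021),1000),1))
    cv2.imwrite(f"pics/{n}4.png",p[...,::-1])
print(status.sense()["ee_pos"])
E
```

```text
wrist (345, 138, 60, 56) [516.2 145.9  57.7  59. ]
wrist (473, 74, 29, 26) [438.8 247.1  23.1  30.7]
[0.522304   0.02302275 0.18397394]
```

View pics/wrist4.png

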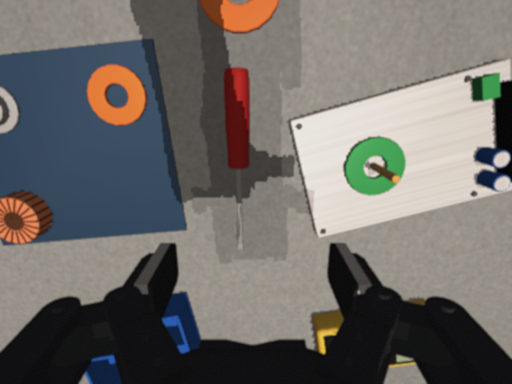

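The green disc sits flat, centred at (375,165) around the stud foot, and measures (516,146). The transformer is next.

Call:
{"op": "drive_tool", "data": {"moves": [[-1.02, -5.4, 0, 0, 0.95], [-1.02, -5.4, 0, 0, 0.95], [-1.02, -5.4, 0, 0, 0.95], [-1.02, -5.4, 0, 0, 0.95], [-1.02, -5.4, 0, 0, 0.95]]}}

```text
time: 9.0
ee_pos: [0.5754, -0.2421, 0.1835]
orientation: [-0.003, 1.0, 0.001, 0.0]
wrist_force: [1.0, 0.6, 0.4]
grip_width: 0.0812
grip_force: 0.0
```

Call:
{"op": "drive_tool", "data": {"moves": [[0, 0, 2, 0, 0.95], [0, 0, 0, 0, 0.95]]}}

```text
time: 9.25
ee_pos: [0.5737, -0.2406, 0.1619]
orientation: [-0.002, 1.0, 0.001, -0.002]
wrist_force: [1.4, 0.8, -0.2]
grip_width: 0.0811
grip_force: 0.0
```

```bash
python3 - <<'E'
from h import *
e=status.sense()["ee_pos"];print(e)
m=camera_model("wrist");p,d=capture("wrist");cv2.imwrite("pics/w5.png",p[...,::-1])
for c in blobs(p,(3,60,90),(25,255,255),1000):print(cv2.boundingRect(c),np.round(np.multiply(circ(m,c,.027),1000),1))
E
```

```text
[ 0.5736579  -0.24055862  0.16191496]
(216, 150, 56, 58) [ 571.9 -249.9   51.8   53.9]
(351, 0, 67, 72) [ 447.1 -130.    54.9   56.2]
```

View pics/w5.png

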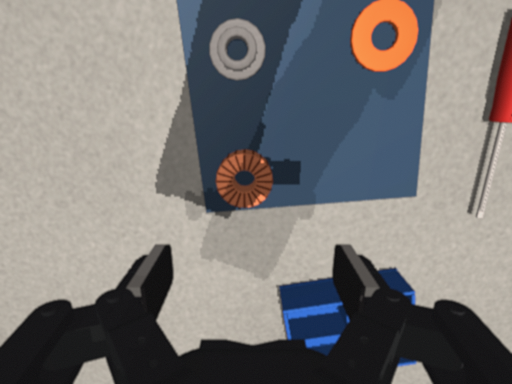

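The transformer top is at (244,180), measured about (573,-248). I descend with force checks.

Call:
{"op": "drive_tool", "data": {"moves": [[0, -0.75, 4, 0, 0.95], [0, 0, 4, 0, 0.95], [0, 0, 4, 0, 0.95], [0, 0, 2, 0, 0.95], [0, 0, 0, 0, 0.95]]}}

```text
time: 9.93
ee_pos: [0.5745, -0.2483, 0.0232]
orientation: [-0.003, 1.0, 0.001, -0.001]
wrist_force: [0.9, -0.8, -0.1]
grip_width: 0.0814
grip_force: 0.0
```

Call:
{"op": "drive_tool", "data": {"moves": [[0, 0, 1.0, 0, 0.95], [0, 0, 0.8, 0, 0.95], [0, 0, 0, 0, 0.95]]}}

```text
time: 10.3
ee_pos: [0.5744, -0.2496, 0.0057]
orientation: [-0.002, 1.0, 0.0, -0.0]
wrist_force: [-0.2, -0.1, -0.4]
grip_width: 0.0811
grip_force: 0.0
```

Call:
{"op": "drive_tool", "data": {"moves": [[0, 0, 0, 0, 0.5], [0, 0, 0, 0, 0.5], [0, 0, 0, 0, 0.5], [0, 0, 0, 0, 0.5], [0, 0, 0, 0, 0.5]], "force": 60}}

```text
time: 10.92
ee_pos: [0.575, -0.2497, 0.0066]
orientation: [-0.002, 1.0, -0.0, 0.0]
wrist_force: [-0.9, 0.6, 5.4]
grip_width: 0.0532
grip_force: 65.3
```

Call:
{"op": "drive_tool", "data": {"moves": [[0, 0, -1, 0, 0.5], [0, 0, -3, 0, 0.5], [0, 0, -4, 0, 0.5], [0, 0, -4, 0, 0.5], [0, 0, 0, 0, 0.5]]}}

```text
time: 11.55
ee_pos: [0.5767, -0.2507, 0.1291]
orientation: [-0.002, 1.0, -0.001, 0.003]
wrist_force: [0.1, -0.1, -3.6]
grip_width: 0.053
grip_force: 64.5
```

```bash
python3 - <<'E'
from h import *
e=status.sense()["ee_pos"];print(e)
m=camera_model("wrist");p,d=capture("wrist");cv2.imwrite("pics/w6.png",p[...,::-1])
for c in blobs(p,(3,60,70),(25,255,255),3000):print(cv2.boundingRect(c),np.round(np.multiply(circ(m,c,e[2]+.0205),1000),1))
E
```

```text
[ 0.576676   -0.25072834  0.12907302]
(196, 197, 114, 118) [ 573.3 -251.1   53.3   60. ]
(378, 0, 79, 63) [ 475.6 -192.    21.5   29.4]
```

View pics/w6.png

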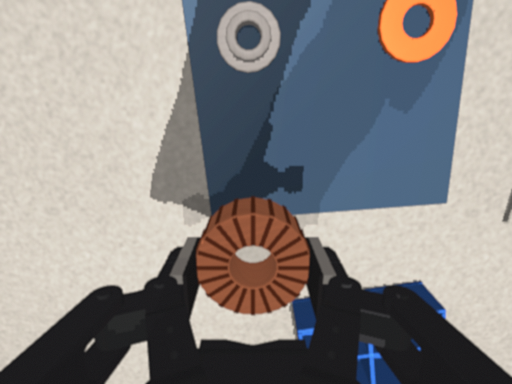

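Call:
{"op": "drive_tool", "data": {"moves": [[0.82, 5.67, 0, 0, 0.5], [0.82, 5.67, 0, 0, 0.5], [0.82, 5.67, 0, 0, 0.5], [0.82, 5.67, 0, 0, 0.5], [0.82, 5.67, 0, 0, 0.5]]}}

```text
time: 12.22
ee_pos: [0.5305, 0.0353, 0.1241]
orientation: [-0.002, 1.0, -0.0, -0.002]
wrist_force: [1.7, 0.0, -3.6]
grip_width: 0.0533
grip_force: 64.6
```

Call:
{"op": "drive_tool", "data": {"moves": [[0.82, 5.67, 0, 0, 0.5], [0.82, 5.67, 0, 0, 0.5], [0, 0, 2, 0, 0.5], [0, 0, 0, 0, 0.5], [0, 0, 0, 0, 0.5]]}}

```text
time: 12.85
ee_pos: [0.5153, 0.1455, 0.1052]
orientation: [-0.001, 1.0, -0.001, -0.001]
wrist_force: [-0.8, 0.5, -3.5]
grip_width: 0.0531
grip_force: 64.7
```

```bash
python3 - <<'E'
from h import *
e=np.array(status.sense()["ee_pos"]);print(e)
m=camera_model("wrist");p,d=capture("wrist")
print("topface ctr",onz(m,(253,263.5),e[2]+.0204)-e)
h=m["mtx"]@(m["R"]@np.array([.5158,.1465,.071])+m["t"]);print("stud tip px",h/h[2])
cv2.imwrite("pics/hole2.png",cv2.resize(p[190:325,185:320,::-1],None,fx=4.4,fy=4.4))
s,_=capture("side")
cv2.imwrite("pics/side6.png",cv2.resize(s[100:220,190:330,::-1],None,fx=5,fy=5))
E
```

```text
[0.51527567 0.14545718 0.10523835]
topface ctr [-0.0023876  -0.00010023  0.0204    ]
stud tip px [254.63982126 222.05560822   1.        ]
```

View pics/hole2.png

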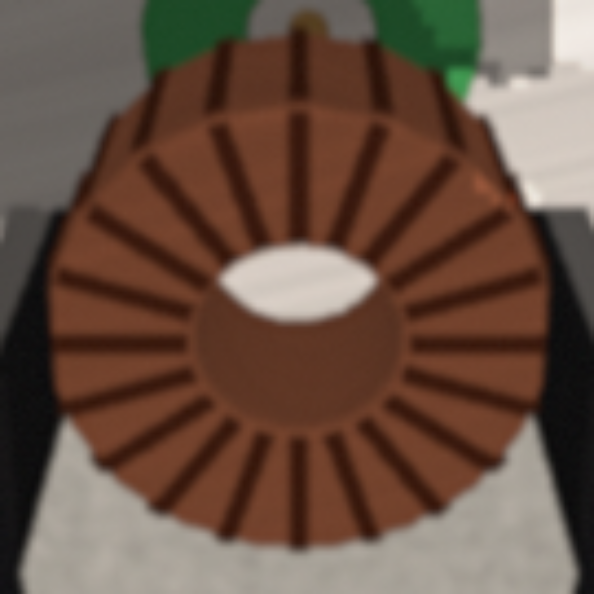

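The green hole and stud foot, at crop (310,22), sit directly beyond the ring. The ring centre is 2.4 mm behind the TCP, so I correct for that and lower it gently.

Call:
{"op": "drive_tool", "data": {"moves": [[-0.27, 0.1, 0, 0, 0.5], [0, 0, 2, 0, 0.5], [0, 0, 1.5, 0, 0.5], [0, 0, 0.7, 0, 0.5], [0, 0, 0, 0, 0.5]]}}

```text
time: 13.58
ee_pos: [0.518, 0.1478, 0.0633]
orientation: [-0.002, 1.0, -0.0, -0.0]
wrist_force: [0.3, 1.2, -3.8]
grip_width: 0.0533
grip_force: 64.7
```

Call:
{"op": "drive_tool", "data": {"moves": [[0, 0, 1.2, 0, 0.5], [0, 0, 1.0, 0, 0.5], [0, 0, 0.6, 0, 0.5], [0, 0, 0.3, 0, 0.5], [0, 0, 0, 0, 0.5]]}}

```text
time: 14.2
ee_pos: [0.5182, 0.148, 0.0326]
orientation: [-0.002, 1.0, -0.0, -0.0]
wrist_force: [0.0, 0.1, -3.4]
grip_width: 0.0533
grip_force: 64.8
```

Call:
{"op": "drive_tool", "data": {"moves": [[0, 0, 0.3, 0, 0.5], [0, 0, 0.2, 0, 0.5], [0, 0, 0, 0, 0.5]]}}

```text
time: 14.58
ee_pos: [0.5182, 0.148, 0.0277]
orientation: [-0.002, 1.0, -0.0, -0.0]
wrist_force: [0.6, 0.1, -3.2]
grip_width: 0.0531
grip_force: 64.8
```

Call:
{"op": "drive_tool", "data": {"moves": [[0, 0, 0.15, 0, 0.5], [0, 0, 0, 0, 0.5]]}}

```text
time: 14.82
ee_pos: [0.5182, 0.148, 0.0262]
orientation: [-0.002, 1.0, 0.0, -0.0]
wrist_force: [-0.9, -0.2, -4.0]
grip_width: 0.0533
grip_force: 64.8
```

Call:
{"op": "drive_tool", "data": {"moves": [[0, 0, 0.1, 0, 0.5], [0, 0, 0, 0, 0.5]]}}

```text
time: 15.08
ee_pos: [0.5184, 0.148, 0.0256]
orientation: [-0.002, 1.0, 0.0, 0.0]
wrist_force: [-1.0, -0.4, 0.4]
grip_width: 0.0529
grip_force: 65.1
```

The weight is off the gripper and on the disc. I release and move on to the orange disc.

Call:
{"op": "drive_tool", "data": {"moves": [[0, 0, 0, 0, 0.7], [0, 0, 0, 0, 0.9], [0, 0, 0, 0, 0.9], [0, 0, -4, 0, 0.9], [0, 0, -6, 0, 0.9]]}}

```text
time: 15.7
ee_pos: [0.517, 0.1477, 0.125]
orientation: [-0.002, 1.0, -0.001, -0.002]
wrist_force: [1.2, 0.8, -0.2]
grip_width: 0.0769
grip_force: 0.0
```

Call:
{"op": "drive_tool", "data": {"moves": [[0, 0, -6, 0, 0.9], [1.52, -5.4, 0, 0, 0.9], [1.52, -5.4, 0, 0, 0.9], [1.52, -5.4, 0, 0, 0.9]]}}

```text
time: 16.2
ee_pos: [0.4729, -0.0156, 0.1857]
orientation: [-0.002, 1.0, -0.0, 0.001]
wrist_force: [0.2, -1.3, 0.1]
grip_width: 0.0767
grip_force: 0.0
```

Call:
{"op": "drive_tool", "data": {"moves": [[1.52, -5.4, 0, 0, 0.9], [1.52, -5.4, 0, 0, 0.9], [0, 0, 3, 0, 0.9], [0, 0, 0, 0, 0.9]]}}

```text
time: 16.7
ee_pos: [0.4418, -0.1225, 0.1542]
orientation: [-0.001, 1.0, 0.0, -0.002]
wrist_force: [-0.0, -0.1, 0.1]
grip_width: 0.0768
grip_force: 0.0
```

```bash
python3 - <<'E'
from h import *
m=camera_model("wrist");p,d=capture("wrist");print(status.sense()["ee_pos"])
for c in blobs(p,(5,150,80),(20,255,255),1000):print(cv2.boundingRect(c),np.round(np.multiply(circ(m,c,.0095),1000),1))
t,_=capture("top");s,_=capture("side")
cv2.imwrite("pics/st7.png",np.hstack([cv2.resize(t[165:230,135:235,::-1],(400,260)),cv2.resize(s[135:200,205:305,::-1],(400,260))]))
m=camera_model("top")
for z,lab in((.046,"tr"),):
  for c in blobs(t[:,:260],(0,90,60),(20,255,255),100):print(cv2.boundingRect(c),np.round(np.multiply(circ(m,c,z),1000),1))
E
```

```text
[ 0.44282328 -0.12195615  0.15503446]
(224, 149, 59, 57) [ 442.4 -122.1   57.8   58.3]
(349, 29, 88, 91) [346.3   4.1  76.8  78.5]
(166, 0, 91, 76) [ 312.8 -158.7   62.4   81.1]
(238, 253, 22, 34) [342.3  16.3  53.3  76.7]
(252, 199, 8, 41) [456.9   6.   17.6 131. ]
(186, 185, 24, 23) [514.5 147.6  53.7  55.3]
```

View pics/st7.png

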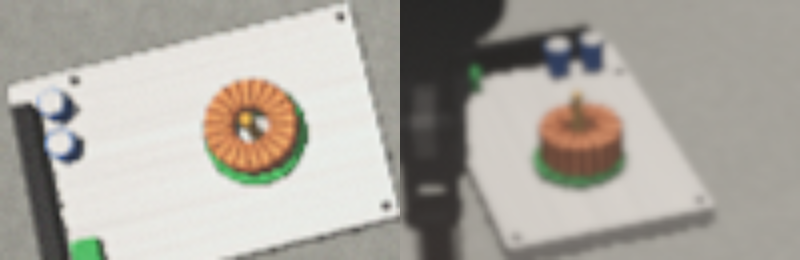

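The transformer sits level on the green disc with the stud through its hole, at left-panel pixel (250,125). The orange disc is aligned at (442,-122), so I pick it.

Call:
{"op": "drive_tool", "data": {"moves": [[0, 0, 4.5, 0, 0.9], [0, 0, 5, 0, 0.9], [0, 0, 3, 0, 0.9], [0, 0, 1.5, 0, 0.9], [0, 0, 0, 0, 0.9]]}}

```text
time: 17.48
ee_pos: [0.4427, -0.1202, 0.0213]
orientation: [-0.002, 1.0, 0.002, -0.004]
wrist_force: [0.1, 0.4, -0.3]
grip_width: 0.077
grip_force: 0.0
```

Call:
{"op": "drive_tool", "data": {"moves": [[0, 0, 1.3, 0, 0.9], [0, 0, 0, 0, 0.9]], "force": 25}}

```text
time: 17.73
ee_pos: [0.4424, -0.1204, 0.0088]
orientation: [-0.002, 1.0, 0.002, -0.003]
wrist_force: [-0.1, 0.2, 0.9]
grip_width: 0.0765
grip_force: 0.0
```

Call:
{"op": "drive_tool", "data": {"moves": [[0, 0, 0, 0, 0.55], [0, 0, 0, 0, 0.55], [0, 0, 0, 0, 0.55], [0, 0, 0, 0, 0.55], [0, 0, 0, 0, 0.55]], "force": 25}}

```text
time: 18.35
ee_pos: [0.4418, -0.121, 0.0084]
orientation: [-0.002, 1.0, 0.002, -0.003]
wrist_force: [-0.8, 0.1, 0.2]
grip_width: 0.0469
grip_force: 0.0
```

I closed 8 mm too high and missed, with no contact. I reopen and go lower.

Call:
{"op": "drive_tool", "data": {"moves": [[0, 0, 0, 0, 0.9], [0, 0, 0, 0, 0.9], [0, 0, 0, 0, 0.9], [0, 0, 0.7, 0, 0.9], [0, 0, 0, 0, 0.9]]}}

```text
time: 18.98
ee_pos: [0.4415, -0.1208, 0.0011]
orientation: [-0.002, 1.0, 0.002, -0.004]
wrist_force: [-0.1, -0.6, 1.4]
grip_width: 0.077
grip_force: 0.0
```

Call:
{"op": "drive_tool", "data": {"moves": [[0, 0, 0, 0, 0.55], [0, 0, 0, 0, 0.55], [0, 0, 0, 0, 0.55], [0, 0, 0, 0, 0.55], [0, 0, 0, 0, 0.55]], "force": 25}}

```text
time: 19.6
ee_pos: [0.4418, -0.1209, 0.002]
orientation: [-0.002, 1.0, 0.002, -0.003]
wrist_force: [-1.4, -0.5, 6.9]
grip_width: 0.0577
grip_force: 25.4
```

Call:
{"op": "drive_tool", "data": {"moves": [[0, 0, -1, 0, 0.55], [0, 0, -5, 0, 0.55], [0, 0, -5, 0, 0.55], [0, 0, -1, 0, 0.55], [0, 0, 0, 0, 0.55]]}}

```text
time: 20.23
ee_pos: [0.443, -0.1211, 0.122]
orientation: [-0.002, 1.0, 0.002, -0.003]
wrist_force: [-0.9, 0.1, -0.8]
grip_width: 0.0576
grip_force: 27.1
```

Call:
{"op": "drive_tool", "data": {"moves": [[-1.47, 5.36, 0, 0, 0.55], [-1.47, 5.36, 0, 0, 0.55], [-1.47, 5.36, 0, 0, 0.55], [-1.47, 5.36, 0, 0, 0.55], [-1.47, 5.36, 0, 0, 0.55]]}}

```text
time: 20.85
ee_pos: [0.5144, 0.1483, 0.1205]
orientation: [-0.002, 1.0, 0.002, -0.005]
wrist_force: [1.2, -0.8, -0.2]
grip_width: 0.0578
grip_force: 27.1
```

Call:
{"op": "drive_tool", "data": {"moves": [[0, 0, 0, 0, 0.55], [0, 0, 0, 0, 0.55]]}}

```text
time: 21.1
ee_pos: [0.514, 0.1459, 0.1208]
orientation: [-0.002, 1.0, 0.002, -0.005]
wrist_force: [-0.1, -0.2, -0.0]
grip_width: 0.0574
grip_force: 27.1
```

```bash
python3 - <<'E'
from h import *
e=np.array(status.sense()["ee_pos"]);print(e)
m=camera_model("wrist");p,d=capture("wrist")
for c in blobs(p,(3,130,60),(22,255,255),3000):print(cv2.boundingRect(c),np.round(1000*(np.array(circ(m,c,e[2]+.008))-np.r_[e[:2],0,0]),1))
h=m["mtx"]@(m["R"]@np.array([.5158,.1470,.071])+m["t"]);print("stud tip px",h/h[2])
cv2.imwrite("pics/w8.png",p[...,::-1])
E
```

```text
[0.51404451 0.14589368 0.12078374]
(196, 167, 114, 135) [-5.8 -0.2 54.8 74. ]
stud tip px [254.23247114 215.17722158   1.        ]
```

View pics/w8.png

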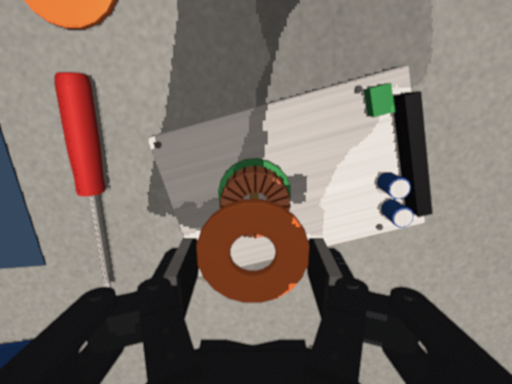

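The orange disc is held centred at (253,250). I lower it over the stud.

Call:
{"op": "drive_tool", "data": {"moves": [[-0.17, 0.05, 2, 0, 0.55], [0, 0, 2, 0, 0.55], [0, 0, 1.5, 0, 0.55], [0, 0, 1.2, 0, 0.55], [0, 0, 0, 0, 0.55]]}}

```text
time: 21.78
ee_pos: [0.5159, 0.147, 0.0544]
orientation: [-0.001, 1.0, 0.002, -0.004]
wrist_force: [0.5, 0.8, 0.2]
grip_width: 0.057
grip_force: 27.1
```

Call:
{"op": "drive_tool", "data": {"moves": [[0, 0, 0.4, 0, 0.55], [0, 0, 0, 0, 0.55]]}}

```text
time: 22.02
ee_pos: [0.5165, 0.1477, 0.0513]
orientation: [-0.002, 1.0, 0.002, -0.003]
wrist_force: [0.5, 0.4, -0.1]
grip_width: 0.0576
grip_force: 27.1
```

Call:
{"op": "drive_tool", "data": {"moves": [[0, 0, 0.3, 0, 0.55], [0, 0, 0.2, 0, 0.55], [0, 0, 0, 0, 0.55]]}}

```text
time: 22.4
ee_pos: [0.5163, 0.1477, 0.046]
orientation: [-0.002, 1.0, 0.002, -0.004]
wrist_force: [0.7, -1.2, -0.3]
grip_width: 0.0574
grip_force: 27.1
```

Call:
{"op": "drive_tool", "data": {"moves": [[0, 0, 0.1, 0, 0.55], [0, 0, 0, 0, 0.55]]}}

```text
time: 22.65
ee_pos: [0.5164, 0.1477, 0.0452]
orientation: [-0.002, 1.0, 0.002, -0.003]
wrist_force: [-0.2, 0.9, 1.4]
grip_width: 0.0575
grip_force: 27.3
```

Call:
{"op": "drive_tool", "data": {"moves": [[0, 0, 0.07, 0, 0.55], [0, 0, 0, 0, 0.55]]}}

```text
time: 22.9
ee_pos: [0.5164, 0.1476, 0.0451]
orientation: [-0.002, 1.0, 0.003, -0.003]
wrist_force: [-2.4, 0.0, 6.6]
grip_width: 0.0575
grip_force: 28.0
```

Seated. I release and go to the clamp.

Call:
{"op": "drive_tool", "data": {"moves": [[0, 0, 0, 0, 0.75], [0, 0, 0, 0, 0.9], [0, 0, 0, 0, 0.9], [0, 0, -5, 0, 0.9], [0, 0, -6, 0, 0.9]]}}

```text
time: 23.52
ee_pos: [0.5162, 0.1469, 0.1547]
orientation: [-0.002, 1.0, 0.002, -0.005]
wrist_force: [1.2, 0.4, 0.7]
grip_width: 0.0767
grip_force: 0.0
```

Call:
{"op": "drive_tool", "data": {"moves": [[0.77, -5.6, 0, 0, 0.8], [0.77, -5.6, 0, 0, 0.8], [0.77, -5.6, 0, 0, 0.8], [0.77, -5.6, 0, 0, 0.8], [0.77, -5.6, 0, 0, 0.8]]}}

```text
time: 24.15
ee_pos: [0.4793, -0.1347, 0.1533]
orientation: [-0.002, 1.0, 0.002, -0.003]
wrist_force: [1.0, 0.7, 0.6]
grip_width: 0.0683
grip_force: 0.0
```

Call:
{"op": "drive_tool", "data": {"moves": [[0.77, -5.6, 0, 0, 0.8], [0.77, -5.6, 0, 0, 0.8], [0.8, -1, 0, 0, 0.8], [0, 0, 0, 0, 0.8], [0, 0, 0, 0, 0.8]]}}

```text
time: 24.78
ee_pos: [0.4572, -0.253, 0.1526]
orientation: [-0.003, 1.0, 0.003, -0.004]
wrist_force: [0.2, -0.3, 0.7]
grip_width: 0.0683
grip_force: 0.0
```

```bash
python3 - <<'E'
from h import *
e=np.array(status.sense()["ee_pos"]);print(e)
m=camera_model("wrist");p,d=capture("wrist")
h=cv2.cvtColor(p,cv2.COLOR_RGB2HSV);k=np.zeros((384,512),np.uint8)
k[130:240,190:320]=(h[130:240,190:320,1]<80)*255
for c in cv2.findContours(k,cv2.RETR_EXTERNAL,cv2.CHAIN_APPROX_NONE)[0]:
    if cv2.contourArea(c)>300:print("clamp",cv2.boundingRect(c),np.round(np.multiply(circ(m,c,.006),1000),1))
t,_=capture("top");s,_=capture("side")
a=np.hstack([cv2.resize(t[165:230,135:235,::-1],(400,260)),cv2.resize(s[135:200,205:305,::-1],(400,260))])
cv2.imwrite("pics/st9.png",np.vstack([a,cv2.resize(p[100:293,:,::-1],(800,302))]))
m=camera_model("top")
for c in blobs(t[:,:230],(0,90,60),(20,255,255),100):print(cv2.boundingRect(c),np.round(np.multiply(circ(m,c,.053),1000),1))
E
```

```text
[ 0.45722436 -0.25296948  0.15263236]
clamp (223, 149, 54, 52) [ 454.8 -255.3   53.1   53.3]
clamp (190, 130, 21, 110) [ 504.6 -309.    17.8  168.6]
(185, 184, 25, 25) [514.2 147.5  57.   59.3]
```

View pics/st9.png

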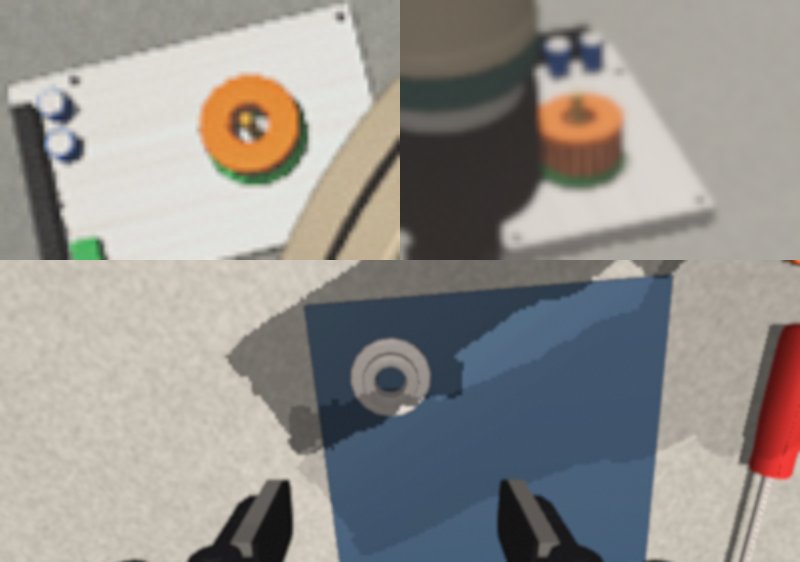

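The stack stands level so far: orange disc at left-panel pixel (250,122), stud visible in its hole. The clamp lies at lower-panel pixel (390,377), measured (455,-255). I have now viewed more pictures than allowed, so from here I work from measured numbers only.

Call:
{"op": "drive_tool", "data": {"moves": [[0.22, -0.22, 4, 0, 0.8], [0, 0, 4, 0, 0.8], [0, 0, 3, 0, 0.8], [0, 0, 2, 0, 0.8], [0, 0, 0, 0, 0.8]]}}

```text
time: 25.55
ee_pos: [0.4531, -0.2553, 0.0218]
orientation: [-0.002, 1.0, 0.003, -0.005]
wrist_force: [0.2, -0.2, -0.1]
grip_width: 0.0681
grip_force: 0.0
```

Call:
{"op": "drive_tool", "data": {"moves": [[0, 0, 1.0, 0, 0.8], [0, 0, 0.35, 0, 0.8], [0, 0, 0, 0, 0.8]]}}

```text
time: 25.92
ee_pos: [0.4537, -0.2566, 0.0096]
orientation: [-0.002, 1.0, 0.002, -0.003]
wrist_force: [0.3, -0.5, 0.9]
grip_width: 0.0683
grip_force: 0.0
```

Call:
{"op": "drive_tool", "data": {"moves": [[0, 0, 0, 0, 0.2], [0, 0, 0, 0, 0.2], [0, 0, 0, 0, 0.2], [0, 0, 0, 0, 0.2], [0, 0, 0, 0, 0.2]], "force": 40}}

```text
time: 26.55
ee_pos: [0.4537, -0.2567, 0.0101]
orientation: [-0.002, 1.0, 0.002, -0.003]
wrist_force: [-0.2, 1.5, 5.8]
grip_width: 0.0335
grip_force: 39.2
```

Call:
{"op": "drive_tool", "data": {"moves": [[0, 0, 0, 0, 0.2], [0, 0, 0, 0, 0.2]]}}

```text
time: 26.8
ee_pos: [0.4537, -0.2566, 0.0102]
orientation: [-0.002, 1.0, 0.002, -0.003]
wrist_force: [-0.9, 0.3, 6.0]
grip_width: 0.0331
grip_force: 39.2
```

Call:
{"op": "drive_tool", "data": {"moves": [[0, 0, -1, 0, 0.2], [0, 0, -5, 0, 0.2], [0, 0, -6, 0, 0.2], [0, 0, 0, 0, 0.2], [0, 0, 0, 0, 0.2]]}}

```text
time: 27.42
ee_pos: [0.4542, -0.2565, 0.1295]
orientation: [-0.002, 1.0, 0.003, -0.003]
wrist_force: [-0.3, 0.7, -0.9]
grip_width: 0.033
grip_force: 40.2
```

Call:
{"op": "drive_tool", "data": {"moves": [[-0.87, 5.76, 0, 0, 0.2], [-0.87, 5.76, 0, 0, 0.2], [-0.87, 5.76, 0, 0, 0.2], [-0.87, 5.76, 0, 0, 0.2], [-0.87, 5.76, 0, 0, 0.2]]}}

```text
time: 28.05
ee_pos: [0.4956, 0.0328, 0.129]
orientation: [-0.002, 1.0, 0.002, -0.005]
wrist_force: [1.5, -0.8, -1.0]
grip_width: 0.0332
grip_force: 40.3
```

Call:
{"op": "drive_tool", "data": {"moves": [[-0.87, 5.76, 0, 0, 0.2], [-0.87, 5.76, 0, 0, 0.2], [0, 0, 2, 0, 0.2], [0, 0, 0, 0, 0.2], [0, 0, 0, 0, 0.2]]}}

```text
time: 28.68
ee_pos: [0.5132, 0.1448, 0.1106]
orientation: [-0.001, 1.0, 0.002, -0.004]
wrist_force: [0.8, 0.5, -0.0]
grip_width: 0.033
grip_force: 40.3
```

```bash
python3 - <<'E'
from h import *
e=np.array(status.sense()["ee_pos"]);print(e,status.sense()["grip_width"])
m=camera_model("wrist");p,d=capture("wrist")
# depth-based: points of held clamp: flange (z~e-7..-3) and collar top
v,u=np.mgrid[120:330,180:330];z=d[120:330,180:330].ravel()
q=np.c_[u.ravel(),v.ravel(),np.ones(z.size)]@np.linalg.inv(m["mtx"]).T*z[:,None]
X=(q-m["t"])@m["R"]
r=np.hypot(*(X[:,:2]-e[:2]).T)
for lo,hi,rm in((.003,.012,.022),(-.009,.001,.035)):
    k=(X[:,2]-e[2]>lo)&(X[:,2]-e[2]<hi)&(r<rm);Y=X[k]-e
    print(lo,k.sum(),np.round(1000*Y.min(0),1),np.round(1000*Y.max(0),1))
E
```

```text
[0.51320929 0.1448031  0.11059311] 0.033021246053546394
0.003 2504 [-16.9 -20.    3. ] [18.4 20.  12. ]
-0.009 2206 [-24.5 -25.4  -7.9] [27.  24.2  1. ]
```

The held clamp is centred 1 mm ahead of the TCP. I lower it.

Call:
{"op": "drive_tool", "data": {"moves": [[-0.15, 0.12, 0, 0, 0.2], [0, 0, 1.5, 0, 0.2], [0, 0, 1, 0, 0.2], [0, 0, 0.8, 0, 0.2], [0, 0, 0, 0, 0.2]]}}

```text
time: 29.35
ee_pos: [0.5143, 0.1475, 0.0771]
orientation: [-0.002, 1.0, 0.002, -0.004]
wrist_force: [-0.2, -1.1, -1.6]
grip_width: 0.0327
grip_force: 40.3
```

Call:
{"op": "drive_tool", "data": {"moves": [[0, 0, 0.6, 0, 0.2], [0, 0, 0.5, 0, 0.2], [0, 0, 0, 0, 0.2]]}}

```text
time: 29.72
ee_pos: [0.5145, 0.1477, 0.0666]
orientation: [-0.002, 1.0, 0.002, -0.004]
wrist_force: [0.8, -0.3, -1.1]
grip_width: 0.033
grip_force: 40.3
```

Call:
{"op": "drive_tool", "data": {"moves": [[0, 0, 0.3, 0, 0.2], [0, 0, 0.2, 0, 0.2], [0, 0, 0, 0, 0.2]]}}

```text
time: 30.1
ee_pos: [0.5146, 0.1477, 0.0618]
orientation: [-0.002, 1.0, 0.002, -0.004]
wrist_force: [0.2, -0.1, -1.1]
grip_width: 0.0336
grip_force: 40.3
```

Call:
{"op": "drive_tool", "data": {"moves": [[0, 0, 0.1, 0, 0.2], [0, 0, 0, 0, 0.2]]}}

```text
time: 30.35
ee_pos: [0.5147, 0.1478, 0.0609]
orientation: [-0.002, 1.0, 0.002, -0.003]
wrist_force: [-0.1, 0.6, -0.5]
grip_width: 0.0328
grip_force: 40.3
```

Call:
{"op": "drive_tool", "data": {"moves": [[0, 0, 0.1, 0, 0.2], [0, 0, 0, 0, 0.2]]}}

```text
time: 30.6
ee_pos: [0.5148, 0.1477, 0.0602]
orientation: [-0.002, 1.0, 0.002, -0.003]
wrist_force: [-0.5, -0.5, 2.7]
grip_width: 0.0331
grip_force: 40.6
```

Seated. I release, rise straight up, and move clear.

Call:
{"op": "drive_tool", "data": {"moves": [[0, 0, 0, 0, 0.5], [0, 0, 0, 0, 0.7], [0, 0, 0, 0, 0.7], [0, 0, -2, 0, 0.7], [0, 0, -6, 0, 0.7]]}}

```text
time: 31.22
ee_pos: [0.5133, 0.1473, 0.1386]
orientation: [-0.002, 1.0, 0.001, -0.006]
wrist_force: [1.7, 0.7, 0.6]
grip_width: 0.0596
grip_force: 0.0
```

Call:
{"op": "drive_tool", "data": {"moves": [[0, 0, -6, 0, 0.7], [0, -6, 0, 0, 0.7], [0, -6, 0, 0, 0.7], [0, 0, 0, 0, 0.7], [0, 0, 0, 0, 0.7]]}}

```text
time: 31.85
ee_pos: [0.516, 0.0276, 0.1992]
orientation: [-0.002, 1.0, 0.003, -0.004]
wrist_force: [-0.5, 1.2, -0.8]
grip_width: 0.0597
grip_force: 0.0
```

```bash
python3 - <<'E'
from h import *
print(status.sense()["ee_pos"])
for n in("top","side","wrist"):
    m=camera_model(n);p,d=capture(n)
    v,u=np.mgrid[0:384,0:512];z=d.ravel()
    q=np.c_[u.ravel(),v.ravel(),np.ones(z.size)]@np.linalg.inv(m["mtx"]).T*z[:,None]
    X=(q-m["t"])@m["R"];r=np.hypot(X[:,0]-.5158,X[:,1]-.147)
    for nm,a,b in(("clamp flange ring",.0195,.0245),("collar",.012,.017),("orange rim",.0275,.0295)):
        k=(r>a)&(r<b)&(z>0)&(X[:,2]>.03)&(X[:,2]<.12)
        if k.sum()>5:
            c=np.linalg.lstsq(np.c_[X[k,:2]-[.5158,.147],np.ones(k.sum())],X[k,2],rcond=None)[0];print(n,nm,k.sum(),"z med",round(1000*np.median(X[k,2]),1),"slope",c[:2].round(3))
    h=cv2.cvtColor(p,cv2.COLOR_RGB2HSV)
    for cc in blobs(p,(5,150,80),(20,255,255),100):
        x,y,A,B=circ(m,cc,.053)
        if np.hypot(x-.5158,y-.147)<.03:print(n,"orange",np.round(np.multiply((x,y,A,B),1000),1))
        # grey hole region inside orange = clamp
    for nm,lo,hi,zz in(("red",(170,120,60),(180,255,255),.015),("yellow",(22,120,120),(32,255,255),.036),("blue",(105,180,60),(125,255,255),.04)):
        if n=="top":
            f=np.load("top0.npz")["p"]
            for im in(f,p):
                for cc in blobs(im,lo,hi,150)[:2]:print(nm,np.round(cv2.minAreaRect(cc)[0],1))
E
```

```text
[0.51604853 0.0275581  0.19922432]
yellow [191.5 109.1]
blue [309.7 108.9]
blue [309.8 108.9]
side clamp flange ring 54 z med 56.6 slope [0.028 0.089]
side collar 54 z med 65.7 slope [0.025 0.126]
side orange rim 61 z med 48.5 slope [-0.157  0.26 ]
wrist clamp flange ring 579 z med 56.1 slope [0.037 0.025]
wrist collar 589 z med 65.9 slope [-0.103 -0.076]
wrist orange rim 254 z med 51.8 slope [0.017 0.077]
wrist orange [516.3 145.6  54.3  60. ]
```

The heights match a fully seated stack: orange 52 mm (53 expected), flange 56.5 mm (57) and collar 66 mm (67). The orange disc measures (516,146), in line with the stud at about (516,147). I hand in.

```bash
python3 -c "
from workcell import robot
print(robot.sign_off())"
```

```text
the job is handed in; nothing more can be done
None
```

The job is handed in: green disc, transformer, orange disc and clamp are stacked on the stud in that order, each set down under force control, with heights and centring checked; the multimeter and screwdriver got no final position check, though the arm never worked close to them, and I viewed 16 pictures, two over the limit of 14.

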